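Put the dried breakfast things away in their trays

ROBOT

A 7-joint arm with a two-finger parallel gripper is mounted at the origin on the work surface. World frame = base frame: x ahead of the robot, y to its left, z up, the work surface at z = 0. Lengths are in mm, angles in rad, forces in N, time in s.
With the tool pointing down it reaches from about 425 to 925 mm from the base axis. Payload 6.8 kg.
Tool frame: the origin (TCP) lies midway between the tips of the shut fingers; the grasp point (between the pads) lies 19 mm behind it; z points along the fingers, y is the line along which they close (so a half turn about z gives the same grasp; the last joint's range is limited). The gripper opens to 88 mm and grips with 3 to 60 N. Pads are 20 mm wide; open, the fingers measure 115 mm over their backs; the gripper's body (75 mm by 178 mm) begins 61 mm behind the grasp point.
Start: joints at [1.234, 0.477, 0.022, 1.555, -0.011, 1.109, -0.083], TCP at [153.105, -657.425, 198.364] pointing down, gripper open.
Joint ranges: [-2.96, 2.96], [-0.34, 2.1], [-1.41, 1.46], [0.24, 2.44], [-1.37, 4.51], [0.17, 1.92], [-2.96, 2.96]. Speed limits (rad/s): [2.39, 2.39, 3.14, 3.14, 3.14, 3.14, 3.14].

INTERFACE

Orientations are given as a unit quaternion [x, y, z, w].
In Python, from bench import arm gives the robot as it stands. The module is installed in compiled form; this text tells all that it offers.
- The arm moves only by the tool jog_arm, never from a script. Its argument "series" is a list of rows, each a list of 3 entries, a list of its own where there are three numbers: the turn, a rotation vector about the world's x, y, z in degrees, then the shift along the world's x, y, z in mm, then the finger opening in mm, from 0 to 87.8. In form: [[[rx, ry, rz], [tx, ty, tz], jaw], ...]. A call has exactly 5 rows; each row is the pose to reach, as a shift and turn from the pose commanded when the call began; what a row does not reach only later rows make up. A row lasts 1/8 s, in which the tool goes at most 62.5 mm and 10.7 degrees, less where a joint would pass 70% of its speed; a pose out of reach is approached as far as the arm can. A call with a gripper value outside its range is refused whole. The fingers move at their own pace and stop on an object; "grip_force" is the grip in N (left out, the last holds). Time passes only in rows, so rows that repeat a pose let the fingers close, or fill a call up. It gives the time, the measured TCP pose, the force, the opening and the grip force at its end, in the units of the state.
- arm.sense(): the state, without advancing time (a new reading comes with each control period).
- arm.get_image(name): name is "scene" or "top"; returns (picture, depth): 480x640x3 uint8, red, green, blue; 480x640 float32, mm along the optical axis (not along the pixel's ray), 0 where there is no reading.
- arm.camera_model(name): a dict with "fx", "fy", "cx", "cy" (pixels), "rvec" (rotation vector, rad) and "tvec" (3), from world to camera coordinates, as OpenCV has them. Camera axes: x right, y down, z forward; pixel columns grow to the right and rows downward; lengths in mm; the calibration is good to about 2 mm. A picture is of the moment at which its call begins. camera_model takes no time and is no camera call.
- arm.hand_in(): hands the job in; it is judged then, once.
Trained networks look in the newest picture that a camera, given by its name, has taken for a name from the list of things; names that differ only in an ending like _2 or _b are one class to them, and where a whole thing is asked for, a point or a joint stands for the part that bears it (a point fixed in the world has none). Each returns a list of dicts, best first, with "conf" (0 to 1); they miss things now and then, are a little off and sometimes report something else, mostly with a low value. They report only what shows in the picture. A call takes as long as a camera call. They do not tell look-alikes from the thing itself.
- arm.find_in(camera, query): "at" ([column, row] in pixels, amid what is visible of it).
The state is a dict: "clock": time; "q": joint angles; "dq": joint speeds; "joint_torque": joint torques, N m; "ee_pos": TCP position; "eef_rot": TCP orientation; "wrist_force": force on the tool from outside, world axes, zero at the start; "moment": the same for the moment, N m; "gripper_width": finger opening in mm; "finger_force": force on a finger pad.
Only numpy, scipy, OpenCV 4.12 (cv2) and the standard library are available. Lean on these libraries where they do the work, as an engineer would, in place of code of your own. Each camera call takes 0.05 s, during which the arm holds its last target. There are 200 camera calls.

TASK

Put the clean things on the counter away where they belong: the two egg cups in the divided wooden box, one in each bay; the two spice jars in the round wooden dish; and the steel measuring cup in the long undivided wooden tray, with its handle lying along the tray and neither end sticking out. Set everything down upright on the floor of its tray, let go of it, and leave the mug and the pepper mill where they stand.

Things in the scene. Friction and masses are not known exactly. Their poses are not given: they have to be found in the camera images.
- egg_cup_a: white ceramic egg cup on a foot, 60 mm tall; cup 48 mm across from 33 mm up to the rim, stem 20 mm thick, foot 42 mm across; stands upright, round about its z axis; origin at the centre of the underside of the foot. The two egg cups are alike and may be exchanged
- egg_cup_b: white ceramic egg cup on a foot, 60 mm tall; cup 48 mm across from 33 mm up to the rim, stem 20 mm thick, foot 42 mm across; stands upright, round about its z axis; origin at the centre of the underside of the foot. The two egg cups are alike and may be exchanged
- jar_a: small closed spice jar of amber glass with a flat steel lid, 44 mm across, 85 mm tall, about 130 g; stands upright, round about its z axis; origin at the centre of its underside. The two jars are alike and may be exchanged
- jar_b: small closed spice jar of amber glass with a flat steel lid, 44 mm across, 85 mm tall, about 130 g; stands upright, round about its z axis; origin at the centre of its underside. The two jars are alike and may be exchanged
- measuring_cup: steel measuring cup, 137 mm long, 40 mm tall, upright, about 90 g, mostly in the bowl (grip the bowl across y). Round open bowl, 48 mm wide at the base, 52 at the rim, 3 mm wall, centred 42.5 mm along +x from the origin. Handle strip 15 mm wide, 4 thick, from the rim towards -x, underside 35 mm up. Origin at base level at mid-length, under the handle; x along the length to the bowl, z up
- egg_box: fixed low open box of light wood, 84 mm (x) by 160 mm (y), 22 mm tall, walls and floor 4 mm; a 4 mm partition as tall as the walls, across the middle, makes two bays, each 76 by 74 mm, their centres 39 mm either way along y from the box centre. Origin at the centre of its underside; y is the long direction; inner floor 4 mm up
- long_tray: fixed low open tray of light wood without partition, 84 mm (x) by 178 mm (y), 14 mm tall, walls and floor 4 mm, inside 76 mm by 170 mm. Origin at the centre of its underside; y is the long direction; inner floor 4 mm up
- round_dish: fixed low round dish of light wood, 140 mm across, 18 mm tall, wall 4 mm, inside 128 mm across at the floor, which is 5 mm up. Origin at the centre of its underside
- mug: bystander, not to be disturbed: blue ceramic mug, 80 mm across, 92 mm tall, handle on its +y side; origin at the centre of its underside
- pepper_mill: bystander, not to be disturbed: turned dark wooden pepper mill, 52 mm across, 140 mm tall; origin at the centre of its underside
Not all that is in view belongs to the job. Leave any green or turquoise look-alike of the egg_cup_a alone.

How it is judged:
By the outcome, as a careful person would: the job done as asked, in the order asked, and still so for the second after the job is handed in, with the robot touching nothing.
It also fails if it takes over 120 s, if anything falls off the work surface, if the arm or the gripper's body presses on something with over 40 N, if the wrist force passes 120 N, or if a joint passes its speed limit or range.

## Working session

There is one attempt and no reset: what is moved stays moved. The work goes in short steps, Python scripts to look and compute and a tool call to move; the robot and the scene stay as the last step left them, time stands still between calls to the robot, and variables do not carry over. Pictures are saved under pics/ and viewed, at most 14 in all, crops included, and the job is handed in when it is done.

Besides the shell and the picture viewer there is one more tool, called by a JSON object that holds its "api" and its "payload", one argument or row to a line. jog_arm: Moves the arm, as the interface text tells. Its arguments: {"type":"object","properties":{"series":{"type":"array"},"grip_force":{"type":"number"}},"required":["series"]}

```bash
mkdir -p pics
cat > h.py <<'E'
import numpy as np, cv2
from bench import arm
def world(cam,uv,depth):
    m=arm.camera_model(cam); u,v=np.asarray(uv,float).T
    R=cv2.Rodrigues(np.array(m["rvec"],float))[0]; t=np.array(m["tvec"],float).ravel()
    d=np.asarray(depth,float)
    c=np.stack([(u-m["cx"])/m["fx"]*d,(v-m["cy"])/m["fy"]*d,d],1)
    return (c-t)@R
def cloud(cam,dep):
    v,u=np.mgrid[0:480,0:640]; return world(cam,np.stack([u.ravel(),v.ravel()],1),dep.ravel()).reshape(480,640,3)
def save(p,n): cv2.imwrite(f"pics/{n}.png",p[:,:,::-1])
E
python3 - <<'E'
from h import *
for c in("top","scene"):
    p,d=arm.get_image(c); save(p,c+"0"); W=cloud(c,d)
    np.savez(c+"0.npz",p=p,d=d,W=W)
    for n in["egg_cup_a","jar_a","measuring_cup","egg_box","long_tray","round_dish","mug","pepper_mill"]:
        for r in arm.find_in(c,n):
            a=np.round(r["at"]).astype(int); print(c,n,a,round(r["conf"],2),W[a[1],a[0]].round(0),d[a[1],a[0]])
print(arm.sense()); print(arm.camera_model("top"))
E
```

```text
top egg_cup_a [348 214] 0.82 [524. -83.  27.] 1229.2543
top egg_cup_a [375 255] 0.81 [ 430. -139.   25.] 1212.4062
top egg_cup_a [175 282] 0.76 [379. 300.  25.] 1202.5146
top egg_cup_a [356 293] 0.72 [347. -95.  25.] 1196.848
top egg_cup_a [462 310] 0.69 [ 305. -322.   26.] 1187.7848
top egg_cup_a [408 293] 0.65 [ 344. -207.   28.] 1193.5023
top jar_a [312 256] 0.93 [420.  -1.  84.] 1153.2705
top jar_a [442 245] 0.81 [ 438. -274.   86.] 1154.063
top measuring_cup [243 242] 0.74 [462. 150.  41.] 1203.2402
top measuring_cup [ 92 242] 0.35 [458. 457.  97.] 1147.5938
top egg_box [409 174] 0.97 [ 617. -225.   19.] 1255.2327
top long_tray [314 167] 0.79 [643.  -9.   6.] 1272.8462
top long_tray [375 252] 0.3 [ 436. -139.   27.] 1212.3408
top round_dish [212 166] 0.8 [651. 228.   3.] 1277.0626
top mug [524 237] 0.81 [ 468. -479.    5.] 1240.0156
top pepper_mill [ 90 241] 0.82 [459. 459. 100.] 1144.2842
scene egg_cup_a [232 245] 0.92 [ 334. -195.   29.] 1249.5118
scene egg_cup_a [299 270] 0.78 [508. -83.  26.] 1210.4016
scene egg_cup_a [377 176] 0.75 [366. 307.  23.] 1397.0544
scene egg_cup_a
[... 950 characters left out ...]
]), 'joint_torque': array([ 8.56290098e-04, -5.82712054e+01,  1.53324600e+00, -2.72935688e+01,
       -5.43393614e-02,  1.00599095e-02,  5.95989775e-06]), 'ee_pos': array([ 153.10554534, -657.40493678,  198.37176099]), 'eef_rot': array([9.93466418e-01, 1.14124830e-01, 1.71814564e-05, 6.33844673e-06]), 'wrist_force': array([-0.61131213,  0.12436646, -0.59628405]), 'moment': array([ 0.02644391, -0.01362301,  0.0079262 ]), 'finger_force': 0.0, 'gripper_width': 87.58100357198795}
{'fx': 550.4297477841695, 'fy': 550.4297477841695, 'cx': 318.5540517335975, 'cy': 242.84695804608873, 'rvec': array([ 2.09523515, -2.13960795,  0.20713601]), 'tvec': array([  -5.9876478 ,  456.23111976, 1153.29478275])}
```

View pics/top0.png

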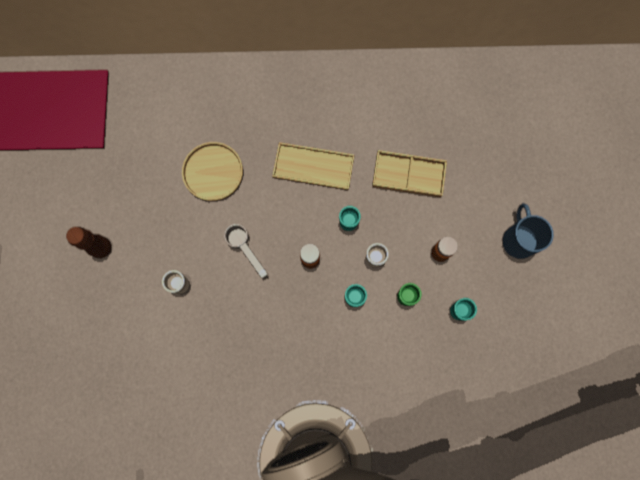

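View pics/scene0.png

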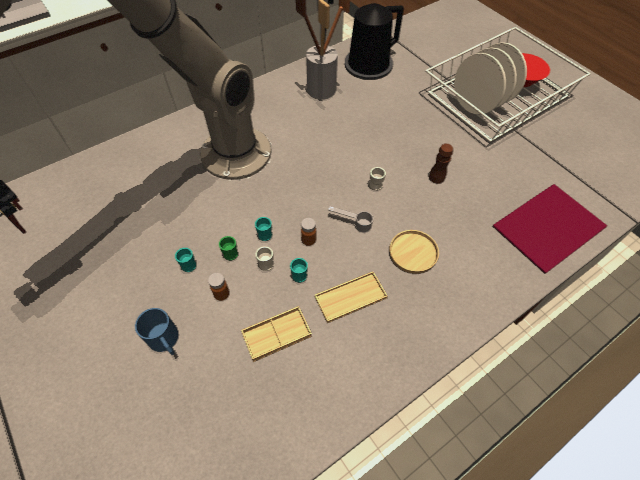

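The white cups are at top (376,255) and (175,282). The look-alikes to leave are turquoise (349,217), (356,295), (464,309) and green (409,294). The jars are at (311,256) and (444,249). The measuring cup bowl is at (237,237), with its handle running to (265,276).

Run:
```python
from h import *
from scipy.optimize import least_squares
def circ(P):
    c0=P.mean(0)
    r=least_squares(lambda s:np.hypot(P[:,0]-s[0],P[:,1]-s[1])-s[2],[*c0,25],loss="soft_l1").x
    return r.round(1)
D={c:np.load(c+"0.npz") for c in("top","scene")}
def sel(c,x,y,r,z0,z1):
    W=D[c]["W"];m=(np.hypot(W[...,0]-x,W[...,1]-y)<r)&(W[...,2]>z0)&(W[...,2]<z1)&(D[c]["d"]>0);return W[m]
for n,x,y,r,z0,z1 in[("eggA",440,-140,45,52,70),("eggB",375,300,45,52,70),("jarA",425,0,45,80,95),("jarB",445,-280,45,80,95),("dish",650,220,85,13,25),("bowl",462,155,40,36,50),("grn1",524,-83,45,50,70),("grn2",346,-97,45,50,70),("grn3",344,-207,45,50,70),("mug",450,-500,90,85,100),("mill",470,460,60,125,150)]:
    for c in D:
        P=sel(c,x,y,r,z0,z1)
        if len(P)>5: print(n,c,len(P),"mean",P.mean(0).round(1),"mid",((P.min(0)+P.max(0))/2).round(1),"circ",circ(P[:,:2]))
for n,x,y in[("egg_box",625,-230),("long_tray",650,-9)]:
    for c in D:
        P=sel(c,x,y,115,7.5,30); b=cv2.minAreaRect(P[:,:2].astype(np.float32)); print(n,c,len(P),b,P[:,2].max())
for c in D:
    P=sel(c,440,120,100,25,50); b=cv2.minAreaRect(P[:,:2].astype(np.float32)); print("mc",c,len(P),b)
    H=P[np.hypot(P[:,0]-462,P[:,1]-155)>40]; v=cv2.fitLine(H[:,:2].astype(np.float32),cv2.DIST_HUBER,0,.01,.01).ravel(); print(v,np.degrees(np.arctan2(v[1],v[0])))
    W=D[c]["W"]; q=(W[...,0]>350)&(W[...,0]<750)&(abs(W[...,1])<350)&(D[c]["d"]>0); print("table z",np.median(W[q][:,2]))
p=D["top"]["p"]; save(cv2.resize(p[130:320,150:480],None,fx=2.4,fy=2.4,interpolation=cv2.INTER_CUBIC),"crop0")
```

```text
eggA top 132 mean [ 428.1 -141.    59.3] mid [ 427.6 -140.4   59.5] circ [ 427.3 -140.    21.7]
eggA scene 106 mean [ 428.8 -142.1   58.1] mid [ 429.3 -142.    58.7] circ [ 429.  -142.3   21.7]
eggB top 164 mean [378.8 295.9  58.7] mid [378.5 295.5  58.8] circ [377.9 295.1  21.6]
eggB scene 87 mean [379.3 293.7  58.1] mid [378.8 292.6  59. ] circ [379.4 293.4  21.9]
jarA top 274 mean [427.9   4.7  85. ] mid [427.4   4.9  85.7] circ [428.    4.5  13.9]
jarA scene 139 mean [429.6   2.1  84.7] mid [429.8   2.4  85.4] circ [429.2   1.9  14.3]
jarB top 279 mean [ 437.  -286.5   84.6] mid [ 437.1 -287.3   85.1] circ [ 437.  -286.4   14.1]
jarB scene 176 mean [ 439.  -288.7   85.1] mid [ 437.9 -288.2   85.1] circ [ 438.8 -288.7   14. ]
dish top 373 mean [639.6 228.2  17.6] mid [636.4 224.9  18.7] circ [636.1 225.1  67.4]
dish scene 252 mean [636.4 226.6  16.9] mid [636.6 223.5  18.7] circ [637.3 223.   67.3]
bowl top 168 mean [456.1 150.7  39.5] mid [464.3 159.9  40.8] circ [469.5 160.   26.4]
bowl scene 95 mean [458.  151.2  39.3] mid [464.1 159.4  40.4] circ [470.3 157.7  26.3]
grn1 top 1
[... 1172 characters left out ...]
641637177
long_tray top 680 ((639.7466430664062, -2.4985504150390625), (193.78366088867188, 169.602783203125), 49.925777435302734) 20.73627107521593
long_tray scene 469 ((625.746826171875, -4.848602294921875), (178.22740173339844, 127.67859649658203), 79.3943099975586) 19.64406213493266
mc top 420 ((435.3406677246094, 117.60589599609375), (181.43063354492188, 75.46741485595703), 58.942222595214844)
[  0.81456846   0.58006746 422.95294    127.56079   ] 35.455284
table z 0.9013441239926075
mc scene 266 ((445.60443115234375, 140.0337371826172), (134.94021606445312, 51.725765228271484), 34.895626068115234)
[  0.8586787    0.51251435 424.17477    124.37892   ] 30.831451
table z 1.1345936809181203
```

View pics/crop0.png

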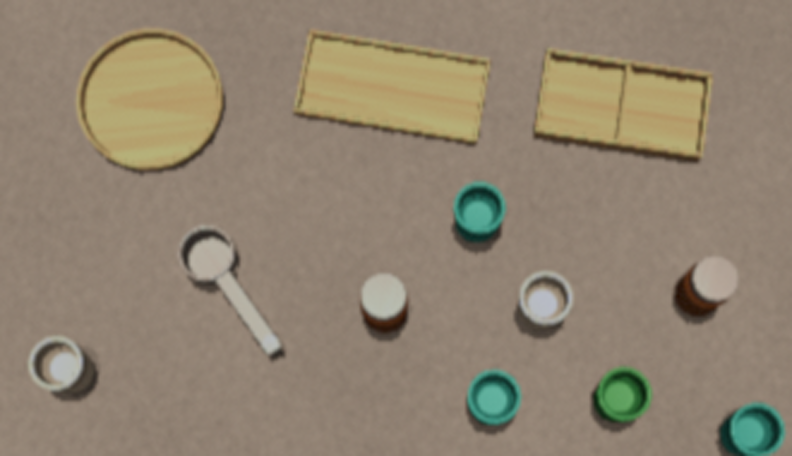

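The crop confirms the two white cups. Next I fit the trays by colour, then move.

```bash
cat > fit.py <<'E'
from h import *
D={c:np.load(c+"0.npz") for c in("top","scene")}
for c in D:
    W=D[c]["W"]; h=cv2.cvtColor(D[c]["p"],cv2.COLOR_RGB2HSV)
    col=(h[...,0]>14)&(h[...,0]<32)&(h[...,1]>85)
    for n,x,y in[("egg_box",620,-230),("long_tray",645,-5)]:
        m=(col&(np.hypot(W[...,0]-x,W[...,1]-y)<110)&(W[...,2]>-3)&(W[...,2]<30)).astype(np.uint8)
        k,l,s,_=cv2.connectedComponentsWithStats(m,connectivity=8); i=1+s[1:,4].argmax()
        P=W[l==i]; b=cv2.minAreaRect(P[:,:2].astype(np.float32)); print(c,n,len(P),np.round(b[0],1),np.round(b[1],1),round(b[2],1))
    W=D[c]["W"]
    m=(W[...,2]>32)&(W[...,2]<46)&(np.hypot(W[...,0]-425,W[...,1]-128)<42)&(np.hypot(W[...,0]-470,W[...,1]-159)>31)
    P=W[m]; b=cv2.fitLine(P[:,:2].astype(np.float32),cv2.DIST_HUBER,0,.01,.01).ravel(); C=P.mean(0); print(c,"handle",len(P),C.round(1),np.degrees(np.arctan2(b[1],b[0])).round(1),"to bowl",np.degrees(np.arctan2(159-C[1],470-C[0])).round(1))
E
python3 fit.py
```

```text
top egg_box 2557 [ 620.4 -227.7] [163.6  85.5] 79.9
top long_tray 2737 [644.6  -6.8] [178.8  84.7] 78.8
top handle 207 [417.  123.4  38.9] 34.8 to bowl 33.9
scene egg_box 2147 [ 616.5 -226.1] [163.5  96.7] 80.0
scene long_tray 2001 [643.8  -5.1] [184.9  93.2] 78.7
scene handle 102 [419.  122.3  38.9] 33.4 to bowl 35.8
```

{"api": "jog_arm", "payload": {
  "series": [
    [[0, 0, -3], [30, 55, 0], 75],
    [[0, 0, -6], [60, 110, 0], 75],
    [[0, 0, -9], [88, 165, 0], 75],
    [[0, 0, -13.1], [117, 220, 0], 75],
    [[0, 0, -13.1], [146, 275, 0], 75]
  ]
}}

```text
clock: 1.52
ee_pos: [300.0, -380.7, 198.7]
eef_rot: [1.0, -0.0, 0.0, 0.0]
wrist_force: [0.8, 0.3, -0.2]
gripper_width: 75.2
finger_force: 0.0
```

{"api": "jog_arm", "payload": {
  "series": [
    [[0, 0, 0], [26, 49, 0], 75],
    [[0, 0, 0], [53, 99, 0], 75],
    [[0, 0, 0], [80, 149, 0], 75],
    [[0, 0, 0], [106, 198, 0], 75],
    [[0, 0, 0], [128.5, 240, 0], 75]
  ]
}}

```text
clock: 2.15
ee_pos: [428.5, -140.5, 198.8]
eef_rot: [1.0, 0.001, 0.001, 0.0]
wrist_force: [0.6, 0.1, 0.0]
gripper_width: 74.8
finger_force: 0.0
```

{"api": "jog_arm", "payload": {
  "series": [
    [[0, 0, 0], [0, 0, -45], 75],
    [[0, 0, 0], [0, 0, -90], 75],
    [[0, 0, 0], [0, 0, -130], 75],
    [[0, 0, 0], [0, 0, -160], 75],
    [[0, 0, 0], [0, 0, -170], 75]
  ]
}}

```text
clock: 2.78
ee_pos: [426.6, -142.2, 27.1]
eef_rot: [1.0, 0.0, -0.001, -0.0]
wrist_force: [-0.3, -1.5, 0.6]
gripper_width: 75.3
finger_force: 0.0
```

{"api": "jog_arm", "payload": {
  "series": [
    [[0, 0, 0], [0, 0, 0], 40],
    [[0, 0, 0], [0, 0, 0], 40],
    [[0, 0, 0], [0, 0, 0], 40],
    [[0, 0, 0], [0, 0, 0], 40],
    [[0, 0, 0], [0, 0, 0], 40]
  ],
  "grip_force": 15
}}

```text
clock: 3.4
ee_pos: [428.6, -142.6, 29.2]
eef_rot: [1.0, 0.0, 0.001, 0.0]
wrist_force: [-0.1, 0.2, 7.0]
gripper_width: 47.4
finger_force: 15.0
```

{"api": "jog_arm", "payload": {
  "series": [
    [[0, 0, 0], [0, 0, 10], 40],
    [[0, 0, 0], [0, 0, 40], 40],
    [[0, 0, 0], [0, 0, 80], 40],
    [[0, 0, -3], [30, -20, 100], 40],
    [[0, 0, -6], [70, -47, 100], 40]
  ]
}}

```text
clock: 4.03
ee_pos: [499.0, -190.0, 131.1]
eef_rot: [0.999, -0.053, 0.002, 0.001]
wrist_force: [0.8, 0.5, -0.9]
gripper_width: 47.6
finger_force: 15.0
```

{"api": "jog_arm", "payload": {
  "series": [
    [[0, 0, -4], [45, -30, 0], 40],
    [[0, 0, -4], [90, -60, 0], 40],
    [[0, 0, -4], [116, -77, 0], 40],
    [[0, 0, -4], [116, -77, -30], 40],
    [[0, 0, -4], [116, -77, -50], 40]
  ]
}}

```text
clock: 4.65
ee_pos: [612.7, -266.2, 77.0]
eef_rot: [0.996, -0.087, -0.001, -0.0]
wrist_force: [0.7, 0.4, -1.3]
gripper_width: 47.8
finger_force: 15.0
```

{"api": "jog_arm", "payload": {
  "series": [
    [[0, 0, 0], [0, 0, -20], 40],
    [[0, 0, 0], [0, 0, -35], 40],
    [[0, 0, 0], [0, 0, -41], 40],
    [[0, 0, 0], [0, 0, -44], 40],
    [[0, 0, 0], [0, 0, -46], 40]
  ]
}}

```text
clock: 5.28
ee_pos: [614.5, -266.5, 33.3]
eef_rot: [0.996, -0.087, 0.001, 0.0]
wrist_force: [-1.0, 1.2, 8.1]
gripper_width: 47.8
finger_force: 15.0
```

Run:
```python
from h import *
p,d=arm.get_image("scene"); s=arm.sense(); print(s["ee_pos"],s["wrist_force"])
save(cv2.resize(p[280:380,210:350],None,fx=4,fy=4,interpolation=cv2.INTER_CUBIC),"c1")
```

```text
[ 614.65724113 -266.57396049   33.48336956] [-0.38302394 -0.74274763  1.74892766]
```

View pics/c1.png

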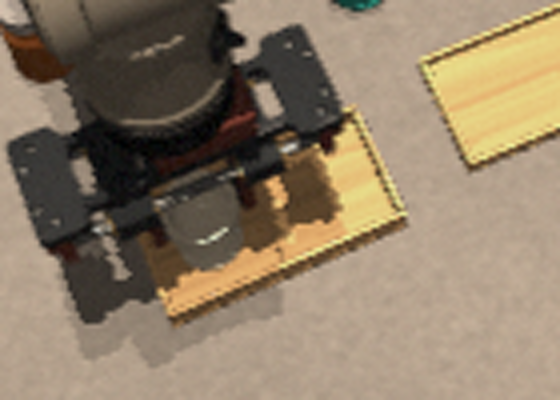

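The cup sits in the −y bay with light floor contact, so I release it and go for the second cup.

{"api": "jog_arm", "payload": {
  "series": [
    [[0, 0, 0], [0, 0, 0], 64],
    [[0, 0, 0], [0, 0, 0], 64],
    [[0, 0, 0], [0, 0, 10], 64],
    [[0, 0, 0], [0, 0, 50], 64],
    [[0, 0, 0], [0, 0, 110], 75]
  ]
}}

```text
clock: 5.95
ee_pos: [612.2, -266.0, 142.4]
eef_rot: [0.996, -0.087, -0.002, -0.001]
wrist_force: [0.1, -1.0, -0.2]
gripper_width: 70.9
finger_force: 0.0
```

{"api": "jog_arm", "payload": {
  "series": [
    [[0, 0, 3], [-20, 55, 10], 75],
    [[0, 0, 6], [-40, 110, 20], 75],
    [[0, 0, 10], [-60, 165, 20], 75],
    [[0, 0, 10], [-80, 220, 20], 75],
    [[0, 0, 10], [-100, 275, 20], 75]
  ]
}}

```text
clock: 6.58
ee_pos: [513.1, 10.2, 163.3]
eef_rot: [1.0, 0.0, 0.001, 0.0]
wrist_force: [0.8, 0.4, -0.1]
gripper_width: 74.8
finger_force: 0.0
```

{"api": "jog_arm", "payload": {
  "series": [
    [[0, 0, 0], [-26, 55, 0], 75],
    [[0, 0, 0], [-53, 110, 0], 75],
    [[0, 0, 0], [-80, 165, 0], 75],
    [[0, 0, 0], [-106, 220, 0], 75],
    [[0, 0, 0], [-130, 270, 0], 75]
  ]
}}

```text
clock: 7.2
ee_pos: [382.8, 280.5, 163.3]
eef_rot: [1.0, 0.0, 0.001, -0.0]
wrist_force: [1.0, 0.2, -0.7]
gripper_width: 75.1
finger_force: 0.0
```

{"api": "jog_arm", "payload": {
  "series": [
    [[0, 0, 0], [-5, 15.5, 0], 75],
    [[0, 0, 0], [-5, 15.5, -45], 75],
    [[0, 0, 0], [-5, 15.5, -90], 75],
    [[0, 0, 0], [-5, 15.5, -125], 75],
    [[0, 0, 0], [-5, 15.5, -134], 75]
  ]
}}

```text
clock: 7.82
ee_pos: [377.7, 293.3, 27.2]
eef_rot: [1.0, 0.0, -0.001, 0.001]
wrist_force: [0.8, 0.1, 0.1]
gripper_width: 75.0
finger_force: 0.0
```

{"api": "jog_arm", "payload": {
  "series": [
    [[0, 0, 0], [0, 0, 0], 40],
    [[0, 0, 0], [0, 0, 0], 40],
    [[0, 0, 0], [0, 0, 0], 40],
    [[0, 0, 0], [0, 0, 0], 40],
    [[0, 0, 0], [0, 0, 0], 40]
  ]
}}

```text
clock: 8.45
ee_pos: [379.5, 294.8, 29.4]
eef_rot: [1.0, -0.0, 0.001, -0.001]
wrist_force: [-0.8, 0.0, 7.3]
gripper_width: 47.2
finger_force: 15.0
```

{"api": "jog_arm", "payload": {
  "series": [
    [[0, 0, 0], [0, 0, 10], 40],
    [[0, 0, 0], [0, 0, 50], 40],
    [[0, 0, 0], [0, 0, 100], 40],
    [[0, 0, -3], [24, -45, 120], 40],
    [[0, 0, -6], [50, -95, 120], 40]
  ]
}}

```text
clock: 9.07
ee_pos: [430.0, 199.3, 150.9]
eef_rot: [0.999, -0.052, 0.002, -0.001]
wrist_force: [0.8, 0.5, -1.1]
gripper_width: 46.8
finger_force: 15.0
```

{"api": "jog_arm", "payload": {
  "series": [
    [[0, 0, -2], [28, -55, 0], 40],
    [[0, 0, -4], [56, -110, 0], 40],
    [[0, 0, -4], [84, -165, 0], 40],
    [[0, 0, -4], [112, -219, 0], 40],
    [[0, 0, -4], [140, -274, 0], 40]
  ]
}}

```text
clock: 9.7
ee_pos: [569.0, -76.6, 148.9]
eef_rot: [0.996, -0.087, 0.0, -0.0]
wrist_force: [0.9, 0.0, -0.2]
gripper_width: 46.5
finger_force: 15.0
```

{"api": "jog_arm", "payload": {
  "series": [
    [[0, 0, 0], [28, -55, 0], 40],
    [[0, 0, 0], [58.5, -114, 0], 40],
    [[0, 0, 0], [58.5, -114, -30], 40],
    [[0, 0, 0], [58.5, -114, -60], 40],
    [[0, 0, 0], [58.5, -114, -80], 40]
  ]
}}

```text
clock: 10.32
ee_pos: [626.1, -188.8, 67.0]
eef_rot: [0.996, -0.087, -0.001, -0.0]
wrist_force: [0.7, 0.6, -0.9]
gripper_width: 46.7
finger_force: 15.0
```

{"api": "jog_arm", "payload": {
  "series": [
    [[0, 0, 0], [0, 0, -15], 40],
    [[0, 0, 0], [0, 0, -26], 40],
    [[0, 0, 0], [0, 0, -32], 40],
    [[0, 0, 0], [0, 0, -35], 40],
    [[0, 0, 0], [0, 0, -36], 40]
  ]
}}

```text
clock: 10.95
ee_pos: [627.9, -188.9, 33.5]
eef_rot: [0.996, -0.087, 0.001, 0.0]
wrist_force: [-2.7, 1.0, 7.9]
gripper_width: 46.7
finger_force: 15.0
```

{"api": "jog_arm", "payload": {
  "series": [
    [[0, 0, 0], [0, 0, 0], 62],
    [[0, 0, 0], [0, 0, 0], 62],
    [[0, 0, 0], [0, 0, 10], 62],
    [[0, 0, 0], [0, 0, 50], 62],
    [[0, 0, 0], [0, 0, 110], 72]
  ]
}}

```text
clock: 11.58
ee_pos: [625.7, -188.7, 142.4]
eef_rot: [0.996, -0.087, -0.002, -0.0]
wrist_force: [1.3, 0.2, 1.6]
gripper_width: 68.5
finger_force: 0.0
```

{"api": "jog_arm", "payload": {
  "series": [
    [[0, 0, 3], [-40, 38, 0], 72],
    [[0, 0, 6], [-80, 77, 0], 72],
    [[0, 0, 10], [-120, 115, 0], 72],
    [[0, 0, 10], [-160, 154, 0], 72],
    [[0, 0, 10], [-198.5, 192, 0], 72]
  ]
}}

```text
clock: 12.2
ee_pos: [427.5, 4.2, 143.1]
eef_rot: [1.0, 0.0, 0.001, 0.0]
wrist_force: [0.4, 0.6, 0.6]
gripper_width: 71.9
finger_force: 0.0
```

Run:
```python
from h import *
p,d=arm.get_image("scene"); s=arm.sense(); print(s["ee_pos"],s["wrist_force"])
save(cv2.resize(p[190:380,150:450],None,fx=2.5,fy=2.5,interpolation=cv2.INTER_CUBIC),"c2")
```

```text
[422.22176995   8.3861733  142.48834177] [-6.01780611  4.20255949 -2.05286253]
```

View pics/c2.png

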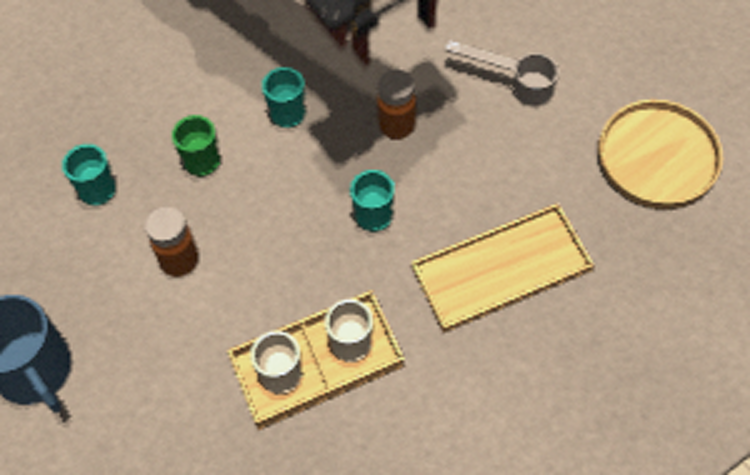

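Both cups stand upright, one in each bay. Next is the jar at (428,3).

{"api": "jog_arm", "payload": {
  "series": [
    [[0, 0, 0], [0, 0, 0], 72],
    [[0, 0, 0], [0, 0, -35], 72],
    [[0, 0, 0], [0, 0, -70], 72],
    [[0, 0, 0], [0, 0, -100], 72],
    [[0, 0, 0], [0, 0, -110], 72]
  ]
}}

```text
clock: 12.88
ee_pos: [428.8, 2.1, 31.1]
eef_rot: [1.0, -0.001, -0.001, 0.0]
wrist_force: [0.2, 0.7, 0.6]
gripper_width: 71.9
finger_force: 0.0
```

{"api": "jog_arm", "payload": {
  "series": [
    [[0, 0, 0], [0, 0, 0], 36],
    [[0, 0, 0], [0, 0, 0], 36],
    [[0, 0, 0], [0, 0, 0], 36],
    [[0, 0, 0], [0, 0, 0], 36],
    [[0, 0, 0], [0, 0, 0], 36]
  ],
  "grip_force": 20
}}

```text
clock: 13.5
ee_pos: [429.4, 3.1, 33.1]
eef_rot: [1.0, 0.0, 0.001, 0.0]
wrist_force: [-0.2, -0.8, 5.8]
gripper_width: 39.3
finger_force: 20.0
```

{"api": "jog_arm", "payload": {
  "series": [
    [[0, 0, 0], [0, 0, 10], 36],
    [[0, 0, 0], [0, 0, 50], 36],
    [[0, 0, 0], [0, 0, 100], 36],
    [[0, 0, 0], [30, 35, 110], 36],
    [[0, 0, 0], [70, 75, 110], 36]
  ]
}}

```text
clock: 14.12
ee_pos: [499.7, 77.8, 144.4]
eef_rot: [1.0, -0.001, 0.001, 0.0]
wrist_force: [1.5, -0.1, -1.8]
gripper_width: 39.5
finger_force: 20.1
```

Width 39 rather than 44, so I check the hold.

Run:
```python
from h import *
p,d=arm.get_image("scene"); s=arm.sense(); print(s["ee_pos"],s["wrist_force"],s["gripper_width"])
W=cloud("scene",d)
a=cv2.resize(p[150:290,250:420],None,fx=4,fy=4,interpolation=cv2.INTER_CUBIC); save(a,"c3")
```

```text
[504.81600948  85.5265499  144.56281884] [ 6.94827233  5.98410486 -0.7693167 ] 39.65552772895664
```

View pics/c3.png

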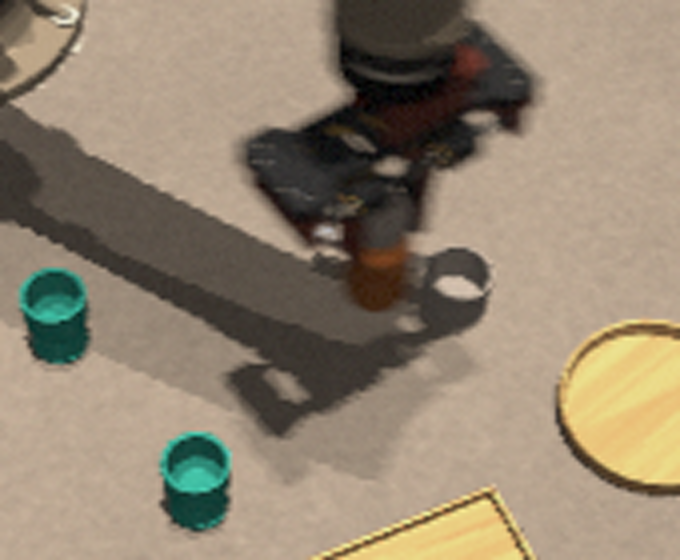

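{"api": "jog_arm", "payload": {
  "series": [
    [[0, 0, 0], [40, 35, 0], 36],
    [[0, 0, 0], [80, 70, 0], 36],
    [[0, 0, 0], [120, 105, 0], 36],
    [[0, 0, 0], [150, 131, 0], 36],
    [[0, 0, 0], [167, 146, 0], 36]
  ]
}}

```text
clock: 14.8
ee_pos: [665.9, 225.6, 141.9]
eef_rot: [1.0, 0.001, -0.001, -0.0]
wrist_force: [-1.2, -0.0, -2.4]
gripper_width: 39.9
finger_force: 20.3
```

{"api": "jog_arm", "payload": {
  "series": [
    [[0, 0, 0], [0, 0, -30], 36],
    [[0, 0, 0], [0, 0, -60], 36],
    [[0, 0, 0], [0, 0, -80], 36],
    [[0, 0, 0], [0, 0, -92], 36],
    [[0, 0, 0], [0, 0, -98], 36]
  ]
}}

```text
clock: 15.42
ee_pos: [665.6, 224.1, 44.2]
eef_rot: [1.0, 0.0, -0.0, -0.0]
wrist_force: [-0.7, 0.2, -2.3]
gripper_width: 39.5
finger_force: 20.3
```

{"api": "jog_arm", "payload": {
  "series": [
    [[0, 0, 0], [0, 0, -3], 36],
    [[0, 0, 0], [0, 0, -5], 36],
    [[0, 0, 0], [0, 0, -6.5], 36],
    [[0, 0, 0], [0, 0, -6.5], 36],
    [[0, 0, 0], [0, 0, -6.5], 36]
  ]
}}

```text
clock: 16.05
ee_pos: [665.9, 224.2, 38.3]
eef_rot: [1.0, 0.0, 0.0, -0.0]
wrist_force: [0.9, -1.5, -0.3]
gripper_width: 39.9
finger_force: 20.3
```

{"api": "jog_arm", "payload": {
  "series": [
    [[0, 0, 0], [0, 0, -0.5], 36],
    [[0, 0, 0], [0, 0, -1], 36],
    [[0, 0, 0], [0, 0, -1.2], 36],
    [[0, 0, 0], [0, 0, -1.2], 36],
    [[0, 0, 0], [0, 0, -1.2], 36]
  ]
}}

```text
clock: 16.68
ee_pos: [666.3, 224.3, 38.2]
eef_rot: [1.0, 0.0, 0.001, -0.0]
wrist_force: [-2.3, -0.3, 8.3]
gripper_width: 39.6
finger_force: 20.5
```

{"api": "jog_arm", "payload": {
  "series": [
    [[0, 0, 0], [0, 0, 0], 64],
    [[0, 0, 0], [0, 0, 0], 64],
    [[0, 0, 0], [0, 0, 10], 64],
    [[0, 0, 0], [0, 0, 50], 64],
    [[0, 0, 0], [0, 0, 105], 72]
  ]
}}

```text
clock: 17.3
ee_pos: [664.6, 223.6, 141.7]
eef_rot: [1.0, 0.0, -0.001, 0.0]
wrist_force: [0.9, 0.4, 0.2]
gripper_width: 69.9
finger_force: 0.0
```

{"api": "jog_arm", "payload": {
  "series": [
    [[0, 0, 0], [-22, -51, 0], 72],
    [[0, 0, 0], [-45, -102, 0], 72],
    [[0, 0, 0], [-67, -153, 0], 72],
    [[0, 0, 0], [-89, -204, 0], 72],
    [[0, 0, 0], [-112, -255, 0], 72]
  ]
}}

```text
clock: 17.92
ee_pos: [553.0, -32.6, 142.4]
eef_rot: [1.0, 0.0, 0.001, 0.0]
wrist_force: [1.3, -0.7, 0.1]
gripper_width: 71.7
finger_force: 0.0
```

Run:
```python
from h import *
p,d=arm.get_image("scene"); s=arm.sense(); print(s["ee_pos"],s["wrist_force"],s["gripper_width"])
W=cloud("scene",d)
m=(np.hypot(W[...,0]-637,W[...,1]-224)<75)&(W[...,2]>75)&(W[...,2]<105); P=W[m]; print(len(P),P.mean(0),P[:,2].max(),P.max(0)-P.min(0))
a=cv2.resize(p[180:300,350:480],None,fx=4,fy=4,interpolation=cv2.INTER_CUBIC); save(a,"c4")
```

```text
[549.53017236 -41.58716205 141.61366139] [-4.6959416  -5.22519684 -1.2991115 ] 71.77402049462694
186 [665.94528582 220.94888856  88.09382234] 95.24013575071841 [38.88863061 41.25011951 20.03885307]
```

View pics/c4.png

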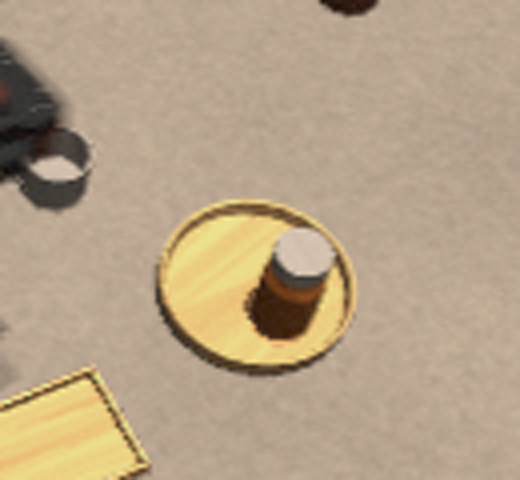

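Jar stands upright in the dish. On to the second.

{"api": "jog_arm", "payload": {
  "series": [
    [[0, 0, 0], [-25, -55, 0], 72],
    [[0, 0, 0], [-50, -110, 0], 72],
    [[0, 0, 0], [-75, -165, 0], 72],
    [[0, 0, 0], [-98, -218, 0], 72],
    [[0, 0, 0], [-115.5, -256.5, 0], 72]
  ]
}}

```text
clock: 18.6
ee_pos: [437.0, -289.9, 142.3]
eef_rot: [1.0, -0.001, 0.0, 0.0]
wrist_force: [-0.1, -0.3, 0.2]
gripper_width: 72.2
finger_force: 0.0
```

{"api": "jog_arm", "payload": {
  "series": [
    [[0, 0, 0], [0, 0, 0], 72],
    [[0, 0, 0], [0, 0, -35], 72],
    [[0, 0, 0], [0, 0, -70], 72],
    [[0, 0, 0], [0, 0, -100], 72],
    [[0, 0, 0], [0, 0, -109.5], 72]
  ]
}}

```text
clock: 19.23
ee_pos: [438.1, -285.6, 31.0]
eef_rot: [1.0, 0.001, -0.001, -0.001]
wrist_force: [-0.9, -0.5, 0.7]
gripper_width: 71.9
finger_force: 0.0
```

{"api": "jog_arm", "payload": {
  "series": [
    [[0, 0, 0], [0, 0, 0], 36],
    [[0, 0, 0], [0, 0, 0], 36],
    [[0, 0, 0], [0, 0, 0], 36],
    [[0, 0, 0], [0, 0, 0], 36],
    [[0, 0, 0], [0, 0, 0], 36]
  ]
}}

```text
clock: 19.85
ee_pos: [438.7, -287.9, 33.0]
eef_rot: [1.0, -0.0, 0.001, 0.0]
wrist_force: [-0.7, 0.7, 6.2]
gripper_width: 39.7
finger_force: 19.3
```

{"api": "jog_arm", "payload": {
  "series": [
    [[0, 0, 0], [0, 0, 10], 36],
    [[0, 0, 0], [0, 0, 50], 36],
    [[0, 0, 0], [0, 0, 100], 36],
    [[0, 0, 0], [10, 40, 110], 36],
    [[0, 0, 0], [25, 90, 110], 36]
  ]
}}

```text
clock: 20.48
ee_pos: [463.5, -197.8, 143.8]
eef_rot: [1.0, -0.002, 0.001, 0.001]
wrist_force: [0.7, 0.2, -0.9]
gripper_width: 39.7
finger_force: 19.4
```

{"api": "jog_arm", "payload": {
  "series": [
    [[0, 0, 0], [17, 50, 0], 36],
    [[0, 0, 0], [34, 100, 0], 36],
    [[0, 0, 0], [51, 150, 0], 36],
    [[0, 0, 0], [68, 200, 0], 36],
    [[0, 0, 0], [85, 250, 0], 36]
  ]
}}

```text
clock: 21.1
ee_pos: [548.1, 54.0, 142.5]
eef_rot: [1.0, -0.0, -0.0, 0.0]
wrist_force: [1.6, 0.3, -1.1]
gripper_width: 39.9
finger_force: 19.4
```

{"api": "jog_arm", "payload": {
  "series": [
    [[0, 0, 0], [17, 50, 0], 36],
    [[0, 0, 0], [34, 100, 0], 36],
    [[0, 0, 0], [49, 140, 0], 36],
    [[0, 0, 0], [58, 165, 0], 36],
    [[0, 0, 0], [59, 171.5, 0], 36]
  ]
}}

```text
clock: 21.72
ee_pos: [606.6, 226.0, 142.1]
eef_rot: [1.0, 0.001, -0.0, -0.0]
wrist_force: [0.1, 0.3, -1.6]
gripper_width: 40.1
finger_force: 19.4
```

{"api": "jog_arm", "payload": {
  "series": [
    [[0, 0, 0], [0, 0, -30], 36],
    [[0, 0, 0], [0, 0, -60], 36],
    [[0, 0, 0], [0, 0, -80], 36],
    [[0, 0, 0], [0, 0, -92], 36],
    [[0, 0, 0], [0, 0, -98], 36]
  ]
}}

```text
clock: 22.35
ee_pos: [607.2, 223.7, 43.9]
eef_rot: [1.0, -0.0, -0.0, 0.0]
wrist_force: [0.2, 0.1, -1.6]
gripper_width: 39.7
finger_force: 19.4
```

{"api": "jog_arm", "payload": {
  "series": [
    [[0, 0, 0], [0, 0, -3], 36],
    [[0, 0, 0], [0, 0, -5], 36],
    [[0, 0, 0], [0, 0, -7], 36],
    [[0, 0, 0], [0, 0, -7.7], 36],
    [[0, 0, 0], [0, 0, -7.7], 36]
  ]
}}

```text
clock: 22.98
ee_pos: [607.9, 224.4, 38.1]
eef_rot: [1.0, -0.0, 0.001, -0.0]
wrist_force: [-1.7, -2.3, 6.1]
gripper_width: 39.8
finger_force: 19.6
```

{"api": "jog_arm", "payload": {
  "series": [
    [[0, 0, 0], [0, 0, 0], 64],
    [[0, 0, 0], [0, 0, 0], 64],
    [[0, 0, 0], [0, 0, 10], 64],
    [[0, 0, 0], [0, 0, 50], 64],
    [[0, 0, 0], [0, 0, 105], 80]
  ]
}}

```text
clock: 23.6
ee_pos: [606.1, 223.6, 141.8]
eef_rot: [1.0, 0.0, -0.001, 0.0]
wrist_force: [0.1, 0.4, -0.6]
gripper_width: 70.4
finger_force: 0.0
```

{"api": "jog_arm", "payload": {
  "series": [
    [[0, 0, 9], [-35, -16, 0], 80],
    [[0, 0, 18], [-70, -32, 0], 80],
    [[0, 0, 27], [-105, -48, 0], 80],
    [[0, 0, 34.5], [-130, -62, 0], 80],
    [[0, 0, 34.5], [-137, -65, 0], 80]
  ]
}}

```text
clock: 24.22
ee_pos: [469.2, 158.2, 141.9]
eef_rot: [0.955, 0.296, 0.0, 0.0]
wrist_force: [0.2, -0.2, 0.2]
gripper_width: 79.7
finger_force: 0.0
```

{"api": "jog_arm", "payload": {
  "series": [
    [[0, 0, 0], [0, 0, 0], 80],
    [[0, 0, 0], [0, 0, -40], 80],
    [[0, 0, 0], [0, 0, -80], 80],
    [[0, 0, 0], [0, 0, -115], 80],
    [[0, 0, 0], [0, 0, -125.5], 80]
  ]
}}

```text
clock: 24.85
ee_pos: [469.9, 159.5, 14.2]
eef_rot: [0.955, 0.296, -0.001, -0.0]
wrist_force: [-0.3, -0.5, 0.2]
gripper_width: 79.9
finger_force: 0.0
```

Run:
```python
from h import *
p,d=arm.get_image("scene"); s=arm.sense(); print(s["ee_pos"],s["wrist_force"],s["gripper_width"])
a=cv2.resize(p[160:300,290:470],None,fx=4,fy=4,interpolation=cv2.INTER_CUBIC); save(a,"c5")
```

```text
[469.85952428 159.55490958  14.15606974] [-1.19591425 -0.43176174 -0.55342689] 80.01720863789687
```

View pics/c5.png

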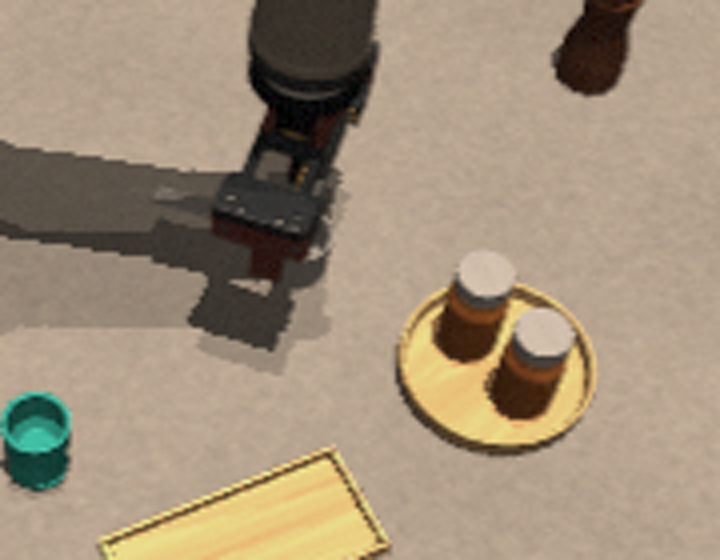

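Both jars are standing in the dish, so I grip the cup's bowl.

{"api": "jog_arm", "payload": {
  "series": [
    [[0, 0, 0], [0, 0, 0], 44],
    [[0, 0, 0], [0, 0, 0], 44],
    [[0, 0, 0], [0, 0, 0], 44],
    [[0, 0, 0], [0, 0, 0], 44],
    [[0, 0, 0], [0, 0, 0], 44]
  ],
  "grip_force": 25
}}

```text
clock: 25.52
ee_pos: [470.3, 159.0, 16.2]
eef_rot: [0.955, 0.296, 0.0, 0.0]
wrist_force: [-0.6, 0.4, 0.4]
gripper_width: 44.0
finger_force: 0.5
```

{"api": "jog_arm", "payload": {
  "series": [
    [[0, 0, 0], [0, 0, 5], 44],
    [[0, 0, 0], [0, 0, 20], 44],
    [[0, 0, 0], [0, 0, 50], 44],
    [[0, 0, 0], [0, 0, 80], 44],
    [[0, 0, 0], [0, 0, 90], 44]
  ]
}}

```text
clock: 26.15
ee_pos: [471.3, 159.6, 108.3]
eef_rot: [0.955, 0.297, 0.002, 0.0]
wrist_force: [-0.1, -0.4, 0.4]
gripper_width: 44.4
finger_force: 0.0
```

Run:
```python
from h import *
D={}
for c in("top","scene"):
    p,d=arm.get_image(c); W=cloud(c,d); D[c]=p
    m=(np.hypot(W[...,0]-470,W[...,1]-159)<125)&(np.hypot(W[...,0]-470,W[...,1]-159)>38)&(W[...,2]>85)&(W[...,2]<140)
    h=cv2.cvtColor(p,cv2.COLOR_RGB2HSV); m&=(h[...,1]<70)&(h[...,2]>110)
    P=W[m]; print(c,len(P))
    if len(P)>15:
        C=np.median(P,0); b=cv2.fitLine(P[:,:2].astype(np.float32),cv2.DIST_HUBER,0,.01,.01).ravel(); print(C,P[:,2].min(),P[:,2].max(),np.degrees(np.arctan2(b[1],b[0])),np.degrees(np.arctan2(159-C[1],470-C[0])), P[P[:,0].argmin()])
s=arm.sense(); print(s["ee_pos"],s["gripper_width"])
f=lambda p,a:cv2.resize(p[a[0]:a[0]+130,a[1]:a[1]+130],(395,395),interpolation=cv2.INTER_CUBIC)
save(np.hstack([f(D["top"],(180,190)),f(D["scene"],(140,290))]),"c6")
```

```text
top 0
scene 0
[470.85786408 159.21434249 107.09457864] 44.1807798890849
```

View pics/c6.png

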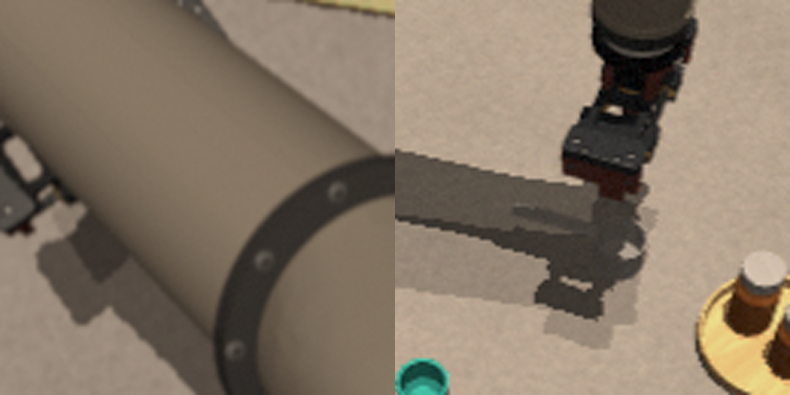

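The cup was not held: the fingers stopped at my commanded 44. I go back down and close further.

{"api": "jog_arm", "payload": {
  "series": [
    [[0, 0, 0], [0, 0, 0], 80],
    [[0, 0, 0], [0, 0, 0], 80],
    [[0, 0, 0], [0, 0, -40], 80],
    [[0, 0, 0], [0, 0, -80], 80],
    [[0, 0, 0], [0, 0, -90], 80]
  ]
}}

```text
clock: 26.88
ee_pos: [467.9, 158.4, 13.5]
eef_rot: [0.955, 0.297, -0.003, -0.0]
wrist_force: [0.5, 0.6, 0.6]
gripper_width: 79.9
finger_force: 0.0
```

{"api": "jog_arm", "payload": {
  "series": [
    [[0, 0, 0], [0, 0, 0], 30],
    [[0, 0, 0], [0, 0, 0], 30],
    [[0, 0, 0], [0, 0, 0], 30],
    [[0, 0, 0], [0, 0, 0], 30],
    [[0, 0, 0], [0, 0, 0], 30]
  ],
  "grip_force": 20
}}

```text
clock: 27.5
ee_pos: [470.3, 159.1, 16.3]
eef_rot: [0.955, 0.297, 0.0, 0.0]
wrist_force: [0.5, -0.7, -0.2]
gripper_width: 33.6
finger_force: 0.0
```

{"api": "jog_arm", "payload": {
  "series": [
    [[0, 0, 0], [0, 0, 3], 30],
    [[0, 0, 0], [0, 0, 10], 30],
    [[0, 0, 0], [0, 0, 20], 30],
    [[0, 0, 0], [0, 0, 30], 30],
    [[0, 0, 0], [0, 0, 30], 30]
  ]
}}

```text
clock: 28.12
ee_pos: [470.9, 159.4, 47.0]
eef_rot: [0.955, 0.297, 0.001, 0.0]
wrist_force: [0.3, 0.4, 0.2]
gripper_width: 30.0
finger_force: 0.0
```

{"api": "jog_arm", "payload": {
  "series": [
    [[0, 0, 0], [0, 0, 50], 80],
    [[0, 0, 0], [0, 0, 100], 80],
    [[0, 0, 0], [30, -50, 100], 80],
    [[0, 0, 0], [60, -100, 100], 80],
    [[0, 0, 0], [90, -150, 100], 80]
  ]
}}

```text
clock: 28.75
ee_pos: [560.8, 7.4, 146.2]
eef_rot: [0.955, 0.297, 0.0, 0.0]
wrist_force: [0.1, 1.0, -0.6]
gripper_width: 76.7
finger_force: 0.0
```

Run:
```python
from h import *
D={}
for c in("top","scene"):
    p,d=arm.get_image(c); W=cloud(c,d); D[c]=p; np.savez(c+"1.npz",p=p,d=d,W=W)
    print(c,[(np.round(r["at"]),r["conf"]) for r in arm.find_in(c,"measuring_cup")])
    m=(np.hypot(W[...,0]-455,W[...,1]-145)<110)&(W[...,2]>30)&(W[...,2]<48); P=W[m]
    print(len(P),cv2.minAreaRect(P[:,:2].astype(np.float32)) if len(P) else 0)
f=lambda p,a:cv2.resize(p[a[0]:a[0]+130,a[1]:a[1]+130],(395,395),interpolation=cv2.INTER_CUBIC)
save(np.hstack([f(D["top"],(180,190)),f(D["scene"],(140,290))]),"c7")
```

```text
top [(array([244., 241.]), 0.57), (array([ 94., 240.]), 0.34), (array([523., 237.]), 0.32)]
402 ((441.46490478515625, 149.07962036132812), (134.1246337890625, 50.91826248168945), 24.852298736572266)
scene [(array([364., 221.]), 0.85)]
116 ((442.7159423828125, 149.4108123779297), (131.28521728515625, 51.65214538574219), 21.46757698059082)
```

View pics/c7.png

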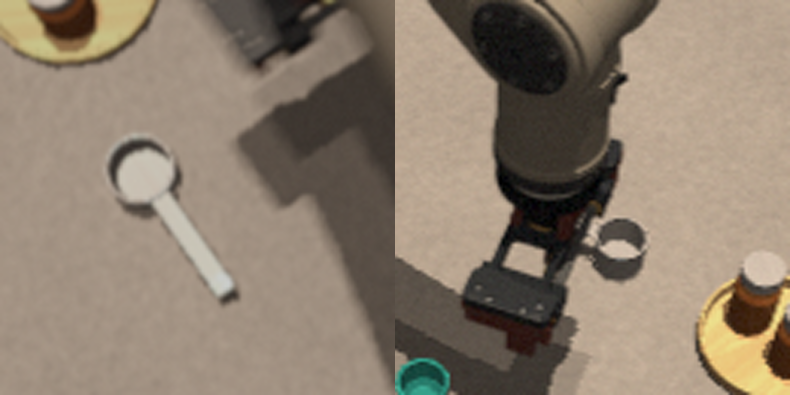

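```bash
cat > cup.py <<'E'
from h import *
import sys
from scipy.optimize import least_squares
k,x0,y0=sys.argv[1],float(sys.argv[2]),float(sys.argv[3])
for c in("top","scene"):
    D=np.load(c+k+".npz"); W=D["W"]
    m=(np.hypot(W[...,0]-x0+15,W[...,1]-y0+10)<115)&(W[...,2]>30)&(W[...,2]<48)&(D["d"]>0)
    n,l,s,_=cv2.connectedComponentsWithStats(m.astype(np.uint8)); i=1+s[1:,4].argmax(); P=W[l==i]
    c0=np.array([x0,y0])
    for _ in range(6):
        Q=P[(np.hypot(*(P[:,:2]-c0).T)<30)]
        r=least_squares(lambda s:np.hypot(Q[:,0]-s[0],Q[:,1]-s[1])-24.7,c0,loss="soft_l1",f_scale=1).x; c0=r
    H=P[np.hypot(*(P[:,:2]-c0).T)>34]
    print(c,len(P),"bowl",c0.round(1),len(Q),"handle",len(H))
    if len(H)>5:
        C=np.median(H,0); far=H[np.hypot(*(H[:,:2]-c0).T).argmax()]; b=cv2.fitLine(H[:,:2].astype(np.float32),cv2.DIST_HUBER,0,.01,.01).ravel()
        for q in(C,far): print("  ",q.round(1),"heading",np.degrees(np.arctan2(c0[1]-q[1],c0[0]-q[0])).round(1),np.hypot(*(c0-q[:2])).round(1))
        print("   line",np.degrees(np.arctan2(b[1],b[0])).round(1))
E
echo before; python3 cup.py 0 470 159; echo now; python3 cup.py 1 470 159
python3 - <<'E'
from h import *
# profile of jar heights: jar width vs z, from scene0
D=np.load("scene0.npz");W=D["W"]
for z in(10,25,40,51,60,70,80):
    m=(np.hypot(W[...,0]-438,W[...,1]+288)<35)&(abs(W[...,2]-z)<4);P=W[m];print(z,len(P),P[:,:2].mean(0).round(1),P.max(0)-P.min(0))
E
```

```text
before
top 402 bowl [478.5 165.9] 155 handle 235
   [419.6 125.4  38.9] heading 34.5 71.5
   [388.8 103.9  38.9] heading 34.6 109.0
   line 34.8
scene 234 bowl [479.8 164. ] 112 handle 117
   [420.8 123.3  38.6] heading 34.6 71.7
   [389.5 102.6  41.6] heading 34.2 109.3
   line 34.1
now
top 402 bowl [478.6 166. ] 152 handle 237
   [419.7 125.6  38.8] heading 34.5 71.5
   [388.8 103.9  38.9] heading 34.6 109.2
   line 34.5
scene 113 bowl [479.8 163.7] 109 handle 0
10 25 [ 453.5 -289.5] [16.38635904 40.64826819  7.04176723]
25 27 [ 454.1 -289.6] [15.58771352 40.47443124  7.7551786 ]
40 26 [ 453.5 -292.4] [20.59912411 38.74927569  7.78768037]
51 27 [ 453.8 -293.5] [17.19417944 41.98079387  7.13766893]
60 45 [ 450.7 -289.1] [27.05358809 40.49513766  7.87387815]
70 18 [ 452.8 -288.4] [11.25207998 32.11039552  6.90054471]
80 65 [ 443.4 -290. ] [40.29822629 39.0075499   7.36631112]
```

Run:
```python
from h import *
m=arm.camera_model("scene");K=np.array([[m["fx"],0,m["cx"]],[0,m["fy"],m["cy"]],[0,0,1]])
for o in(40,47,-40):
  for z in(0,16,30,40,50):
    q=np.array([[470+.565*o,159-.825*o,z]],float); u=cv2.projectPoints(q,np.array(m["rvec"]),np.array(m["tvec"]),K,None)[0].ravel(); print(o,z,"c5 px",((u-[290,160])*4).round(0))
p,d=arm.get_image("scene"); W=cloud("scene",d); s=arm.sense(); print(s["ee_pos"],s["gripper_width"])
e=s["ee_pos"]; mm=(np.hypot(W[...,0]-e[0],W[...,1]-e[1])<75)&(W[...,2]>e[2]-60)&(W[...,2]<e[2]+70)
P=W[mm]; r=P-e; a=np.array([.565,-.825]); 
t=r[:,:2]@a; n=r[:,:2]@np.array([.825,.565])
for z0 in range(-30,70,6):
    k=(r[:,2]>=z0)&(r[:,2]<z0+6)
    if k.sum()>3: print(z0,k.sum(),"along",np.percentile(t[k],[3,97]).round(0),"across",np.percentile(n[k],[3,97]).round(0))
```

```text
40 0 c5 px [262. 299.]
40 16 c5 px [264. 287.]
40 30 c5 px [265. 276.]
40 40 c5 px [266. 268.]
40 50 c5 px [267. 260.]
47 0 c5 px [259. 307.]
47 16 c5 px [261. 295.]
47 30 c5 px [262. 284.]
47 40 c5 px [263. 276.]
47 50 c5 px [264. 268.]
-40 0 c5 px [295. 217.]
-40 16 c5 px [297. 205.]
-40 30 c5 px [298. 194.]
-40 40 c5 px [300. 185.]
-40 50 c5 px [301. 177.]
[559.57672441   9.56678517 145.61462026] 80.27565864703527
24 10 along [-40.  52.] across [-10.  10.]
30 15 along [-39.  52.] across [-10.  11.]
36 18 along [-39.  53.] across [-10.  11.]
42 16 along [-38.  52.] across [-7. 10.]
48 5 along [51. 52.] across [-9.  5.]
```

With the fingers open 80 mm, their lowest points sit about 24 mm above the TCP, so they passed over the rim. The cup has not moved: bowl at (479,165). I measure the tip height at about 52 mm opening.

{"api": "jog_arm", "payload": {
  "series": [
    [[0, 0, 0], [0, 0, 0], 52],
    [[0, 0, 0], [0, 0, 0], 52],
    [[0, 0, 0], [0, 0, 0], 52],
    [[0, 0, 0], [0, 0, 0], 52],
    [[0, 0, 0], [0, 0, 0], 52]
  ]
}}

```text
clock: 29.62
ee_pos: [560.1, 9.1, 146.0]
eef_rot: [0.955, 0.297, 0.0, 0.0]
wrist_force: [-0.1, -0.4, 0.5]
gripper_width: 52.0
finger_force: 0.0
```

```bash
cat > tip.py <<'E'
from h import *
for c in("scene","top"):
    p,d=arm.get_image(c); W=cloud(c,d); s=arm.sense(); print(c,s["ee_pos"],s["gripper_width"])
    e=s["ee_pos"]; mm=(np.hypot(W[...,0]-e[0],W[...,1]-e[1])<75)&(W[...,2]>e[2]-70)&(W[...,2]<e[2]+60)&(d>0)
    P=W[mm]; r=P-e; a=np.array([.565,-.825]); t=r[:,:2]@a; n=r[:,:2]@np.array([.825,.565])
    for z0 in range(-40,60,4):
        k=(r[:,2]>=z0)&(r[:,2]<z0+4)
        if k.sum()>1: print(z0,k.sum(),"along",np.percentile(t[k],[3,97]).round(0),"across",np.percentile(n[k],[3,97]).round(0))
    if c=="scene":
        m=arm.camera_model(c);K=np.array([[m["fx"],0,m["cx"]],[0,m["fy"],m["cy"]],[0,0,1]])
        u=cv2.projectPoints(np.array(e)[None],np.array(m["rvec"]),np.array(m["tvec"]),K,None)[0].ravel(); print("TCP px",u)
        x,y=int(u[0])-50,int(u[1])-60; save(cv2.resize(p[y:y+100,x:x+100],(600,600),interpolation=cv2.INTER_CUBIC),"c8"); print((u-[x,y])*6)
E
python3 tip.py
```

```text
scene [560.0782201    9.0857366  145.95974446] 51.922392430896004
28 3 along [36. 36.] across [-9.  5.]
48 2 along [-26. -25.] across [-6. -4.]
52 2 along [-27. -26.] across [-4.  9.]
56 5 along [-27. -24.] across [-9. -5.]
TCP px [339.12317315 243.09978815]
[300.73903891 360.5987289 ]
top [560.07967445   9.04129196 145.94202186] 51.90037959451944
```

View pics/c8.png

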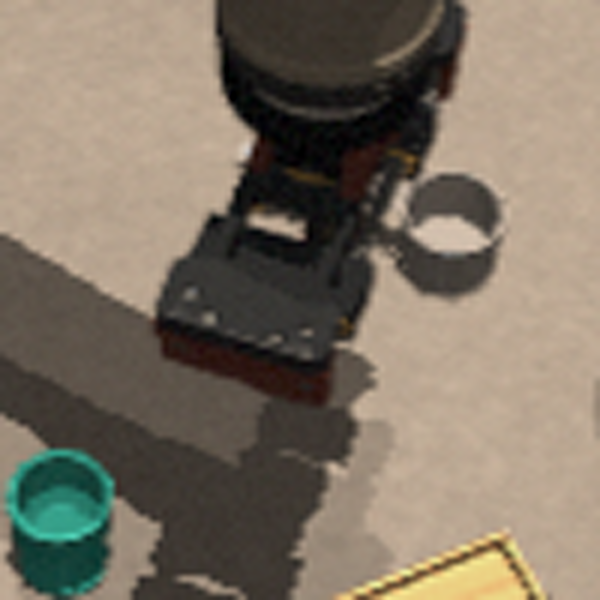

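{"api": "jog_arm", "payload": {
  "series": [
    [[0, 0, 0], [-25, 48, 0], 66],
    [[0, 0, 0], [-50, 96, 0], 66],
    [[0, 0, 0], [-72, 138, 0], 66],
    [[0, 0, 0], [-81, 156, 0], 66],
    [[0, 0, 0], [-81, 156, -40], 66]
  ]
}}

```text
clock: 30.35
ee_pos: [480.8, 168.4, 108.2]
eef_rot: [0.955, 0.298, 0.004, -0.0]
wrist_force: [0.5, -0.6, -0.5]
gripper_width: 65.8
finger_force: 0.0
```

{"api": "jog_arm", "payload": {
  "series": [
    [[0, 0, 0], [0, 0, -35], 66],
    [[0, 0, 0], [0, 0, -65], 66],
    [[0, 0, 0], [0, 0, -85], 66],
    [[0, 0, 0], [0, 0, -94], 66],
    [[0, 0, 0], [0, 0, -98], 66]
  ]
}}

```text
clock: 30.98
ee_pos: [479.2, 165.2, 7.9]
eef_rot: [0.955, 0.297, 0.0, -0.0]
wrist_force: [-0.9, 0.5, -0.1]
gripper_width: 66.2
finger_force: 0.0
```

{"api": "jog_arm", "payload": {
  "series": [
    [[0, 0, 0], [0, 0, 0], 36],
    [[0, 0, 0], [0, 0, 0], 36],
    [[0, 0, 0], [0, 0, 0], 36],
    [[0, 0, 0], [0, 0, 0], 36],
    [[0, 0, 0], [0, 0, 0], 36]
  ]
}}

```text
clock: 31.6
ee_pos: [479.6, 165.3, 8.5]
eef_rot: [0.955, 0.297, 0.001, 0.0]
wrist_force: [-1.8, -0.2, 5.8]
gripper_width: 51.6
finger_force: 20.0
```

Gripped at 51.6 mm, so I lift, turn and carry it to the tray.

{"api": "jog_arm", "payload": {
  "series": [
    [[0, 0, 0], [0, 0, 4], 36],
    [[0, 0, 0], [0, 0, 15], 36],
    [[0, 0, 0], [0, 0, 40], 36],
    [[0, 0, 0], [0, 0, 75], 36],
    [[0, 0, 0], [0, 0, 90], 36]
  ]
}}

```text
clock: 32.22
ee_pos: [479.9, 165.5, 100.0]
eef_rot: [0.955, 0.297, 0.001, 0.0]
wrist_force: [-0.4, -0.3, -0.0]
gripper_width: 51.3
finger_force: 20.0
```

{"api": "jog_arm", "payload": {
  "series": [
    [[0, 0, 8], [30, -22, 0], 36],
    [[0, 0, 16], [65, -48, 0], 36],
    [[0, 0, 24], [100, -75, 0], 36],
    [[0, 0, 32], [135, -101, 0], 36],
    [[0, 0, 40], [160, -119, 0], 36]
  ]
}}

```text
clock: 32.85
ee_pos: [640.1, 43.9, 97.3]
eef_rot: [0.795, 0.606, -0.0, -0.0]
wrist_force: [0.8, 0.3, -1.4]
gripper_width: 51.5
finger_force: 20.0
```

{"api": "jog_arm", "payload": {
  "series": [
    [[0, 0, 4.3], [10, -8, 0], 36],
    [[0, 0, 4.3], [13.5, -10.5, 0], 36],
    [[0, 0, 4.3], [13.5, -10.5, 0], 36],
    [[0, 0, 4.3], [13.5, -10.5, -20], 36],
    [[0, 0, 4.3], [13.5, -10.5, -40], 36]
  ]
}}

```text
clock: 33.48
ee_pos: [651.8, 35.9, 56.4]
eef_rot: [0.772, 0.635, -0.0, -0.0]
wrist_force: [-0.0, 0.0, -0.3]
gripper_width: 51.5
finger_force: 20.0
```

Run:
```python
from h import *
s=arm.sense(); print(s["ee_pos"],s["gripper_width"])
I=[arm.get_image(c)[0] for c in("top","scene")]
f=lambda p,a:cv2.resize(p[a[0]:a[0]+130,a[1]:a[1]+130],(395,395),interpolation=cv2.INTER_CUBIC)
save(np.hstack([f(I[0],(110,240)),f(I[1],(200,300))]),"c9")
```

```text
[651.7618145   35.92912755  56.37844234] 51.450933933751514
```

View pics/c9.png

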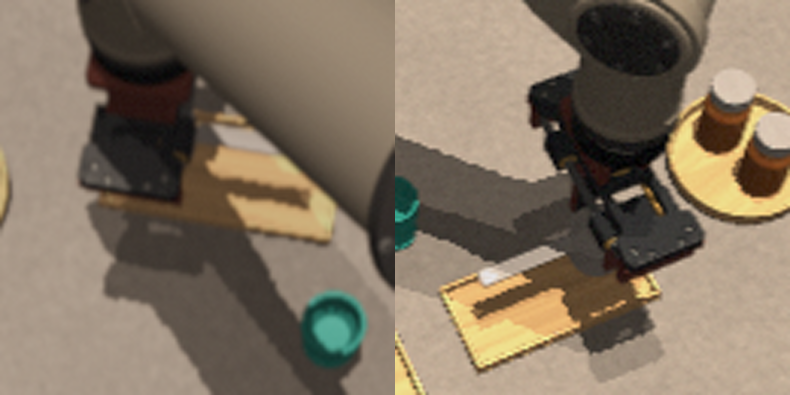

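The cup is held level with its handle along the tray. I lower it slowly.

{"api": "jog_arm", "payload": {
  "series": [
    [[0, 0, 0], [0, 0, -15], 36],
    [[0, 0, 0], [0, 0, -28], 36],
    [[0, 0, 0], [0, 0, -36], 36],
    [[0, 0, 0], [0, 0, -40], 36],
    [[0, 0, 0], [0, 0, -42], 36]
  ]
}}

```text
clock: 34.2
ee_pos: [652.8, 35.6, 15.9]
eef_rot: [0.773, 0.635, 0.0, 0.0]
wrist_force: [-0.3, 0.0, -0.8]
gripper_width: 51.5
finger_force: 20.0
```

{"api": "jog_arm", "payload": {
  "series": [
    [[0, 0, 0], [0, 0, -1], 36],
    [[0, 0, 0], [0, 0, -2], 36],
    [[0, 0, 0], [0, 0, -3], 36],
    [[0, 0, 0], [0, 0, -3.5], 36],
    [[0, 0, 0], [0, 0, -3.5], 36]
  ]
}}

```text
clock: 34.83
ee_pos: [652.7, 35.7, 12.7]
eef_rot: [0.773, 0.635, 0.0, 0.0]
wrist_force: [0.7, 1.0, 1.7]
gripper_width: 51.3
finger_force: 20.0
```

Contact. I release and retreat.

{"api": "jog_arm", "payload": {
  "series": [
    [[0, 0, 0], [0, 0, 0], 66],
    [[0, 0, 0], [0, 0, 0], 66],
    [[0, 0, 0], [0, 0, 5], 66],
    [[0, 0, 0], [0, 0, 45], 66],
    [[0, 0, 0], [0, 0, 100], 66]
  ]
}}

```text
clock: 35.45
ee_pos: [651.5, 35.3, 112.5]
eef_rot: [0.773, 0.635, -0.001, -0.001]
wrist_force: [0.9, -0.8, 0.9]
gripper_width: 65.9
finger_force: 0.0
```

{"api": "jog_arm", "payload": {
  "series": [
    [[0, 0, 0], [-30, 0, 40], 66],
    [[0, 0, 0], [-60, 0, 80], 66],
    [[0, 0, 0], [-80, 40, 100], 66],
    [[0, 0, 0], [-110, 80, 100], 66],
    [[0, 0, 0], [-150, 110, 100], 66]
  ]
}}

```text
clock: 36.08
ee_pos: [501.9, 147.6, 213.3]
eef_rot: [0.772, 0.635, 0.001, 0.0]
wrist_force: [-1.1, 0.1, 1.0]
gripper_width: 66.1
finger_force: 0.0
```

```bash
python3 - <<'E'
from h import *
for c in("top","scene"):
    p,d=arm.get_image(c); W=cloud(c,d); np.savez(c+"2.npz",p=p,d=d,W=W)
    if c=="scene": save(cv2.resize(p[180:370,140:460],None,fx=2.45,fy=2.45,interpolation=cv2.INTER_CUBIC),"c10")
print(arm.sense()["ee_pos"])
E
python3 cup.py 2 652 36
python3 - <<'E'
from h import *
D=np.load("scene2.npz");W=D["W"]
for n,x,y,z in(("mug",460,-468,85),("mill",467,474,125),("grn1",512,-84,50),("eggs",613,-266,55),("eggs",627,-189,55),("jar",666,224,83),("jar",608,224,83)):
    P=W[(np.hypot(W[...,0]-x,W[...,1]-y)<32+10*(n=="mug"))&(W[...,2]>z)]; print(n,len(P),P.mean(0).round(1),P[:,2].max())
E
```

```text
[498.48575048 149.97456529 213.39870805]
top 409 bowl [652.1  35.8] 181 handle 216
   [638.7 -34.9  42.8] heading 79.2 72.0
   [631.4 -71.8  41.6] heading 79.1 109.6
   line 78.7
scene 308 bowl [653.5  33.6] 142 handle 157
   [639.6 -37.4  43.2] heading 79.0 72.4
   [631.7 -74.4  44.2] heading 78.6 110.2
   line 78.8
mug 246 [ 460.  -469.8   91. ] 96.81150924895049
mill 123 [469.7 470.7 133.9] 141.56785630981074
grn1 124 [512.8 -84.8  57.5] 63.6356406351532
eggs 127 [ 614.3 -265.3   62.9] 69.32971952746178
eggs 129 [ 626.9 -189.1   62.6] 68.42579547609995
jar 161 [665.7 222.3  89.9] 96.34483616351221
jar 154 [607.4 221.6  89.7] 97.05989792049284
```

View pics/c10.png

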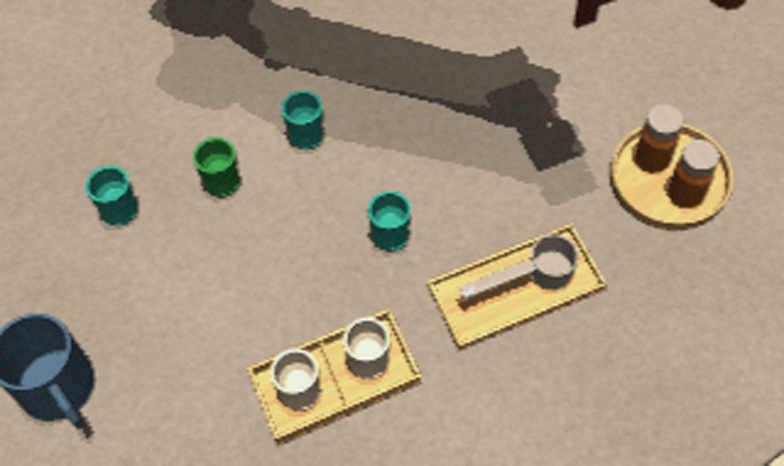

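Everything stands in its place, upright and released; the mug, mill and look-alikes haven't moved.

```bash
python3 -c "
from bench import arm
print(arm.hand_in())"
```

```text
the job is handed in; nothing more can be done
None
```

The job is handed in: both egg cups are in the divided box (one per bay), both jars are in the round dish, and the measuring cup lies along the long tray after a missed first grasp; the mug, pepper mill and look-alikes were left alone.

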